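# Open the jewellery polisher and unload its basket

### The job

Turn the polisher's bayonet lid by its bar grip until its lugs reach the slots, lift the lid free without forcing it, and lower it right way up onto the middle of the round cork pad. Then lift the steel basket out of the bowl by its handle and lower it upright into the square metal tray, in its middle. Set both down gently rather than dropping them, and leave the mandrel stand, flask, hammer and steel block undisturbed.

Things in the scene. Friction and masses are not known exactly. Their poses are not given: they have to be found in the camera images.
- polisher: Round polishing machine fixed to the bench: grey drum base 184 mm across under a bowl 176 mm across, 157 mm high in all. Origin on its axis at bench height, z up. An aluminium flange ring at its mouth (inner diameter 140 mm, 151 to 157 mm above the bench) holds the lid down; two opposite slots 42 mm wide, on the machine's +x and -x, cut through the ring (seen from above as gaps).
- seat (a point): Centre of the seat that the lid rests on, on the polisher's axis, 140 mm above the bench. The channel between seat and flange is 11 mm high and 162 mm in diameter. An opening 120 mm across in the seat leads into the bowl, whose inner floor is 76 mm below this point (64 mm above the bench).
- lid: Black lid, 0.2 to 0.4 kg, loose. Disc 134 mm across, 8 mm thick; two opposite lugs on its +x and -x edges, 28 mm wide, 8 mm thick, 156 mm over both. On it stands a bar grip along the lid's x (so it points at the lugs), 80 mm long, 16 mm thick, free from 8 to 48 mm above the underside. Origin on the axis, 24 mm above the underside; z up.
- lug (a point): Outer end of the lid's +x lug, 78 mm from its axis, 4 mm above its underside. At the start the lugs are under the flange, 0.65 rad or more from the slots. The lid turns freely both ways, without stops; a half turn makes no difference. It lifts out only with the lugs within about 0.09 rad of the slots; it has about 3 mm of play sideways and upwards.
- basket: Round steel basket, 90 mm across, 72 mm high, 0.17 to 0.33 kg, standing on the bowl's floor under the lid, up to 8 mm off the axis, any way round. Wall 32 mm high; a thin stem in its middle carries a bar handle along the basket's x, 60 mm long, 12 mm thick, 45 to 72 mm above the underside. Origin on its axis half-way up, 36 mm above the underside; z up.
- pad: Round cork pad fixed to the bench, 200 mm across, 10 mm thick; origin at the centre of its underside. The lid goes onto it.
- tray: Square open aluminium tray fixed to the bench, 160 mm outside, 150 mm inside, walls 30 mm high, floor 5 mm thick; origin at the centre of its underside. The basket goes into it.
- mandrel: Bystander: a tapered steel ring mandrel standing upright in a wooden foot 50 mm across, 235 mm high in all; loose, easily toppled; origin at the centre of its underside.
- flask: Bystander: a white plastic bottle, 48 mm across, 170 mm high, standing loose; origin at the centre of its underside.
- hammer: Bystander: a 240 mm hammer lying on the bench beyond the work; origin at the middle of its underside, handle along its -x.
- block: Bystander: a square steel bench block, 90 mm, 25 mm high, on the right of the bench; origin at the centre of its underside.
There are look-alikes about, which are no part of the job. Of the things that look like the pad, take the one that is farthest from the robot's base at the start. Several things have the shape of the tray; the one meant has the colours described above.

How it is judged:
On the way, in this order (a step that is already met when the one before it is completed fails the run):
1. the lid, still down in its seat, is turned until its lugs reach the slots (angle between the x axis of lid and the x axis of polisher, either way round below 0.14 rad and z of lid in the frame of polisher below 0.171 m).
2. the lid is lifted free above the flange (z of lid in the frame of polisher above 0.195 m), for 0.1 s.
3. the lid is lowered onto the pad in the grasp (within 15 mm of it), not dropped (horizontal distance between lid and pad below 0.04 m and z of lid in the frame of pad below 0.049 m and contact force between the fingers and lid above 0.5 N).
4. the lid lies on the pad, let go (horizontal distance between lid and pad below 0.04 m and z of lid in the frame of pad below 0.039 m and angle between lid's own z axis and vertical below 0.08 rad and contact force between the fingers and lid below 0.05 N), for 0.1 s.
5. the basket is lifted out of the bowl (z of basket in the frame of polisher above 0.195 m), for 0.1 s.
6. the basket is lowered into the tray in the grasp (within 15 mm of its floor), not dropped (horizontal distance between basket and tray below 0.04 m and z of basket in the frame of tray below 0.056 m and contact force between the fingers and basket above 0.5 N).
At the end, for the whole second after the job is handed in: The lid lies flat and right way up on the cork pad, its centre within 40 mm of the pad's; the basket stands upright on the floor of the tray, its centre within 40 mm of the tray's; both released and at rest (horizontal distance between lid and pad below 0.04 m and z of lid in the frame of pad below 0.039 m and angle between each of lid, basket's own z axis and vertical below 0.08 rad and horizontal distance between basket and tray below 0.04 m and z of basket in the frame of tray below 0.046 m and linear speed of each of lid, basket below 0.02 m/s); the robot touches nothing.
It fails at once if the lid is forced against the polisher (over 80 N) (contact force between lid and polisher above 80 N).
It fails at once if a bystander is moved more than 30 mm or tipped (distance of any of mandrel, flask, hammer, block from where it was at the start of the episode above 0.03 m or angle between any of mandrel, flask's own z axis and vertical above 0.3 rad).
It also fails if it takes over 67 s, if anything falls off the work surface, if the arm or the gripper's body presses on something with over 40 N, if the wrist force passes 120 N, or if a joint passes its speed limit or range.

### The arm

A 6-joint arm with a two-finger parallel gripper is mounted at the origin on the work surface. World frame = base frame: x ahead of the robot, y to its left, z up, the work surface at z = 0. Lengths are in m, angles in rad, forces in N, time in s.
With the tool pointing down it reaches from about 0.225 to 0.875 m from the base axis. Payload 3.4 kg.
Tool frame: the origin (TCP) lies between the finger pads; the fingertips stand 25 mm ahead of it and the grasp point (between the pads) lies 6 mm ahead of it; z points along the fingers, y is the line along which they close (so a half turn about z gives the same grasp; the last joint's range is limited). The gripper opens to 85 mm and grips with 20 to 120 N. Pads are 22 mm wide; open, the fingers measure 114 mm over their backs; the gripper's body (76 mm by 85 mm) begins 54 mm behind the grasp point. The pads swing forward as they close: fully open they stand 13 mm farther back than shut.
Start: joints at [-1.295, 0.276, 1.505, -0, 1.361, -0.121], TCP at [0.222, -0.53, 0.23] pointing down, gripper open.
Joint ranges: [-2.89, 2.89], [-0.75, 2.08], [0.22, 2.7], [-1.18, 4.32], [0.11, 2.71], [-2.7, 2.7]. Speed limits (rad/s): [2.57, 2.57, 3.14, 3.14, 3.14, 3.14].

### API

Orientations are given as a unit quaternion [w, x, y, z].
In Python, from rig import manip, cams, ticket gives the robot as it stands.
- The arm moves only by the tool step_arm, never from a script. Its argument "increments" is a list of rows, each an object with "dp": the shift along the world's x, y, z each as a share of 0.2 m, from -1 to 1, a list of three; "yaw": the turn about the world's z as a share of 0.15 rad, from -1 to 1; "grip": the opening, from 0 (shut) to 1 (fully open). In form: [{"dp": [tx, ty, tz], "yaw": yaw, "grip": grip}, ...]. A call has 1 to 5 rows; each row shifts and turns the commanded pose from where the row before left it; what a row does not reach is not made up. A row lasts 1/8 s, in which the tool goes at most 62.5 mm and 10.7 degrees, less where a joint would pass 70% of its speed; a pose out of reach is approached as far as the arm can. A call with a number of a shift or a turn outside -1 to 1 is refused whole. A call with a gripper value outside its range is refused whole. The fingers move at their own pace and stop on an object; "squeeze" is the grip in N (left out, the last holds). Time passes only in rows, so rows that do not move let the fingers close. It gives the time, the measured TCP pose, the force, the opening and the grip force at its end, in the units of the state.
- manip.get_state(): the state, without advancing time (a new reading comes with each control period).
- cams.get_image(name): name is "scene" or "top"; returns the picture (400x640x3 uint8, blue, green, red); there is no depth.
- cams.get_calibration(name): a dict with "fx", "fy", "cx", "cy" (pixels), "k1" (the pictures are not rectified: a ray, as slopes to the right and down, at radius r is drawn at 1 + k1 r^2 times it, then the intrinsics apply), "extrinsics" (4x4, takes a point from camera to world coordinates). Camera axes: x right, y up, looking along -z (the intrinsics and any distortion apply to the point x, -y, -z); pixel columns grow to the right and rows downward; lengths in m; the calibration is good to about 2 mm. A picture is of the moment at which its call begins. get_calibration takes no time and is no camera call.
- ticket.sign_off(): hands the job in; it is judged then, once.
The state is a dict: "clock": time; "qpos": joint angles; "qd": joint speeds; "effort": joint torques, N m; "position": TCP position; "ee_rot": TCP orientation; "contact_force": force on the tool from outside, world axes, zero at the start; "moment": the same for the moment, N m; "width": finger opening in m; "gripper_force": force on a finger pad.
Only numpy, scipy, OpenCV 4.12 (cv2) and the standard library are available. Lean on these libraries where they do the work, as an engineer would, in place of code of your own. Each camera call takes 0.05 s, during which the arm holds its last target. There are 200 camera calls.

## Working session

There is one attempt and no reset: what is moved stays moved. The work goes in short steps, Python scripts to look and compute and a tool call to move; the robot and the scene stay as the last step left them, time stands still between calls to the robot, and variables do not carry over. Pictures are saved under pics/ and viewed, at most 10 in all, crops included, and the job is handed in when it is done.

Besides the shell and the picture viewer there is one more tool, called after "Request:" as name([rows], argument=value, ...), one row to a line, values as JSON. step_arm: Moves the arm, as the interface text tells. Shift numbers are shares of 0.2 m and turn numbers shares of 0.15 rad, none past 1 either way. Its arguments: {"type":"object","properties":{"increments":{"type":"array"},"squeeze":{"type":"number"}},"required":["increments"]}

```bash
mkdir -p pics; cat > h.py <<'E'
import numpy as np,cv2
from rig import manip,cams,ticket
def ray(c,u,v):
    K=np.array([[c['fx'],0,c['cx']],[0,c['fy'],c['cy']],[0,0,1.]])
    p=cv2.undistortPoints(np.array([[[u,v]]],float),K,np.array([c['k1'],0,0,0.]))[0,0]
    E=np.array(c['extrinsics']);d=E[:3,:3]@np.array([p[0],-p[1],-1]);return E[:3,3],d
def pt(c,u,v,z):
    o,d=ray(c,u,v);return o+d*(z-o[2])/d[2]
def proj(c,P):
    E=np.array(c['extrinsics']);q=E[:3,:3].T@(np.array(P)-E[:3,3]);x,y=q[0]/-q[2],-q[1]/-q[2];s=1+c['k1']*(x*x+y*y)
    return np.array([c['fx']*x*s+c['cx'],c['fy']*y*s+c['cy']])
E
python3 - <<'E'
from h import *
for n in('top','scene'):
    im=cams.get_image(n);cv2.imwrite(f'pics/{n}0.png',im);c=cams.get_calibration(n);print(n,{k:np.round(v,3).tolist() for k,v in c.items()})
s=manip.get_state();print(s)
E
```

```text
top {'fx': 448.517, 'fy': 448.517, 'cx': 318.176, 'cy': 195.259, 'k1': -0.112, 'extrinsics': [[-0.026, 0.998, -0.053, 0.434], [-1.0, -0.025, 0.017, -0.073], [0.016, 0.053, 0.998, 1.371], [0.0, 0.0, 0.0, 1.0]]}
scene {'fx': 421.009, 'fy': 421.009, 'cx': 324.049, 'cy': 202.038, 'k1': -0.101, 'extrinsics': [[0.847, -0.333, 0.414, 0.986], [0.531, 0.534, -0.658, -0.844], [-0.002, 0.777, 0.629, 0.827], [0.0, 0.0, 0.0, 1.0]]}
{'clock': 0.1, 'qpos': array([-1.29502358e+00,  2.76526017e-01,  1.50596974e+00, -2.24757557e-05,
        1.36071450e+00, -1.20984444e-01]), 'qd': array([ 1.66770917e-03, -2.03386550e-03, -2.07807584e-03, -6.06994623e-04,
        8.95675828e-04,  2.26008213e-05]), 'effort': array([ 6.62384973e-04, -4.17700517e+01, -2.46404743e+01, -3.13751470e-04,
        5.80922293e-03, -2.06647819e-06]), 'position': array([ 0.22206643, -0.52988876,  0.22914415]), 'ee_rot': array([-8.05530335e-04,  9.80386629e-01,  1.97082226e-01, -7.34900048e-05]), 'contact_force': array([2.84236427e-01, 6.00272209e-01, 1.40240876e-04]), 'moment': array([-0.01482302,  0.02794983, -0.01947979]), 'gripper_force': 0.0, 'width': 0.08575582986501933}
```

View pics/top0.png

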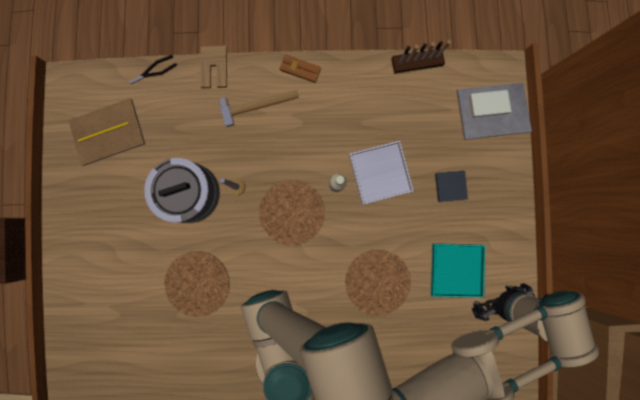

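View pics/scene0.png

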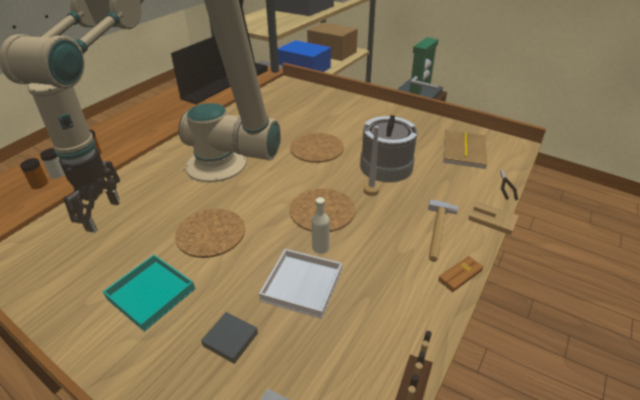

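The top view shows:
- **Pad candidates:** discs at (292,212), (197,283) and (378,282). (292,212) looks farthest from the base.
- **Tray candidates:** aluminium at (381,172), teal at (458,270), and a grey slab at (494,110). I choose the aluminium one.
- **Polisher:** at (180,190), with the lid grip inside it.
- **Bystanders:** mandrel (235,186), flask (338,182), hammer (258,105), block (452,186).

Next I measure these and check a close crop.

```bash
python3 - <<'E'
from h import *
im=cv2.imread('pics/top0.png');c=cams.get_calibration('top')
cv2.imwrite('pics/crop1.png',cv2.resize(im[140:250,135:295],None,fx=5,fy=5,interpolation=cv2.INTER_CUBIC))
hsv=cv2.cvtColor(im,cv2.COLOR_BGR2HSV)
for (u,v) in((292,212),(197,283),(378,282),(60,60),(381,172)):print(u,v,im[v,u],hsv[v,u])
for (u,v) in((292,212),(197,283),(378,282)):
    print('pad',pt(c,u,v,.01).round(3),np.linalg.norm(pt(c,u,v,.01)[:2]).round(3))
# pad: texture/colour distance from pad colour
lab=cv2.cvtColor(cv2.GaussianBlur(im,(5,5),0),cv2.COLOR_BGR2LAB).astype(float)
def blob(seed,t):
    ref=np.median(lab[seed[1]-8:seed[1]+9,seed[0]-8:seed[0]+9].reshape(-1,3),0)
    m=(np.linalg.norm(lab-ref,axis=2)<t).astype(np.uint8)
    m=cv2.morphologyEx(m,cv2.MORPH_OPEN,np.ones((5,5)));m=cv2.morphologyEx(m,cv2.MORPH_CLOSE,np.ones((5,5)))
    n,l=cv2.connectedComponents(m);m=(l==l[seed[1],seed[0]]).astype(np.uint8)
    return max(cv2.findContours(m,0,1)[0],key=cv2.contourArea)
for t in(14,18,22):
    k=blob((292,212),t);(u,v),ax,_=cv2.fitEllipse(k);P=pt(c,u,v,.01);print('pad',t,u,v,ax,P.round(4), ax[0]*abs((pt(c,u+1,v,.01)-P)[1]))
for t in(20,30):
    k=blob((381,172),t);r=cv2.minAreaRect(k);print('tray',t,r)
    print([pt(c,*p,.03).round(3)[:2].tolist() for p in cv2.boxPoints(r)],pt(c,*r[0],.03).round(4))
ring=((lab[...,0]>120)).astype(np.uint8);ring[:, :138]=0;ring[:,222:]=0;ring[:152]=0;ring[228:]=0
for seedL in(130,):
    m=((hsv[...,1]<60)&(hsv[...,2]>110)).astype(np.uint8);m[:,:138]=0;m[:,222:]=0;m[:152]=0;m[228:]=0
    p=np.argwhere(m)[:,::-1];h=cv2.convexHull(p.astype(np.int32));e=cv2.fitEllipse(h);P=pt(c,*e[0],.157);print('ring',e,P.round(4),e[1][0]*abs((pt(c,e[0][0]+1,e[0][1],.157)-P)[1]))
    W=np.array([pt(c,*q,.157) for q in p])-P;a=np.degrees(np.arctan2(W[:,1],W[:,0]));print(np.histogram(a,36,(-180,180))[0])
E
```

```text
292 212 [ 59  88 122] [ 14 132 122]
197 283 [ 58  87 121] [ 14 133 121]
378 282 [ 57  84 117] [ 14 131 117]
60 60 [ 57  80 111] [ 13 124 111]
381 172 [164 148 149] [122  25 164]
pad [ 0.457 -0.016  0.01 ] 0.457
pad [0.248 0.277 0.01 ] 0.372
pad [ 0.238 -0.271  0.01 ] 0.361
pad 14 190.87588500976562 279.28704833984375 (230.41358947753906, 336.73223876953125) [0.2598 0.2961 0.01  ] 0.7094271317301795
pad 18 243.13414001464844 209.58053588867188 (339.7234191894531, 534.9051513671875) [0.4677 0.1321 0.01  ] 1.0347099444925543
pad 22 279.0550537109375 201.77688598632812 (403.59539794921875, 579.9494018554688) [0.4887 0.0224 0.01  ] 1.2249320072643035
tray 20 ((379.96270751953125, 173.10995483398438), (50.308631896972656, 48.311744689941406), 75.0685806274414)
[[0.624, -0.196], [0.659, -0.339], [0.51, -0.373], [0.476, -0.231]] [ 0.5668 -0.2845  0.03  ]
tray 30 ((380.0913391113281, 172.34231567382812), (52.885257720947266, 50.373043060302734), 75.0685806274414)
[[0.629, -0.192], [0.666, -0.342], [0.509, -0.378], [0.474, -0.229]] [ 0.5691 -0.2849  0.03  ]
ring ((180.0990447998047, 188.82810974121094), (61.80425262451172, 78.67330932617188), 73.577880859375) [0.5247 0.282  0.157 ] 0.17152109672768295
[ 3  0  0 14 30 28 30 26 28 34 34 27 28 30 30 33 35 39 31 36  3  0  1 33
 42 43 42 44 41 39 43 43 42 41 40 41]
```

View pics/crop1.png

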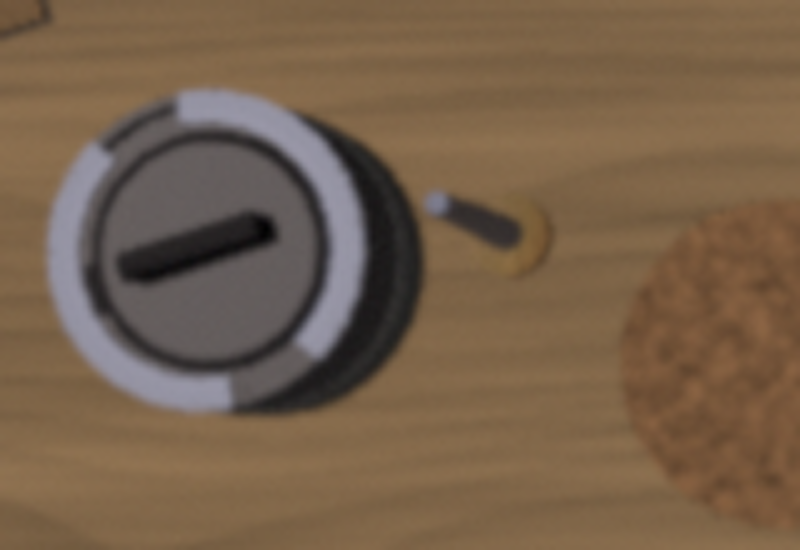

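Crop: a (diagonal) pair of slots at crop (140,122) and (275,378), the black grip from (130,268) to (268,225), the mandrel tip at (437,203), and its foot at (520,240). The middle disc is the cork pad on the right.

```bash
python3 - <<'E'
from h import *
im=cv2.imread('pics/top0.png');c=cams.get_calibration('top')
hsv=cv2.cvtColor(im,cv2.COLOR_BGR2HSV)
m=((hsv[...,2]>125)&(hsv[...,1]<60)).astype(np.uint8);m[:,:140]=0;m[:,225:]=0;m[:150]=0;m[230:]=0
n,l,st,ce=cv2.connectedComponentsWithStats(m)
m=np.isin(l,[i for i in range(1,n) if st[i,4]>60]).astype(np.uint8);print(st[1:,4])
h=cv2.convexHull(np.argwhere(m)[:,::-1].astype(np.int32))
W=np.array([pt(c,*q[0],.157)[:2] for q in h]).astype(np.float32)
from scipy.optimize import least_squares
f=least_squares(lambda x:np.hypot(*(W-x[:2]).T)-x[2],[.52,.285,.088],loss='soft_l1',f_scale=.001);C=f.x;print('ring c,r',C,np.abs(f.fun).max())
a=np.radians(np.arange(0,360,1));v=[]
for A in a:
    q=proj(c,[C[0]+.081*np.cos(A),C[1]+.081*np.sin(A),.157]);v.append(cv2.getRectSubPix(hsv[...,2],(1,1),tuple(map(float,q)))[0,0])
v=np.array(v);g=v<125;print('gap deg',np.where(np.diff(g.astype(int)))[0],[np.median(v[g]),np.median(v[~g])])
d=(im.max(2)<50).astype(np.uint8);yy,xx=np.mgrid[:400,:640];uc=proj(c,[C[0],C[1],.18]);d[np.hypot(xx-uc[0],yy-uc[1])>19]=0
n,l,st,ce=cv2.connectedComponentsWithStats(d);i=1+st[1:,4].argmax();r=cv2.minAreaRect(np.argwhere(l==i)[:,::-1].astype(np.int32));print('grip',st[i],ce[i],r)
q=np.argwhere(l==i)[:,::-1];Q=np.array([pt(c,*p,.188)[:2] for p in q]);w,V=np.linalg.eigh(np.cov(Q.T));print('grip ang',np.degrees(np.arctan2(V[1,1],V[0,1])),'mean',Q.mean(0),'len',np.ptp(Q@V[:,1]),np.ptp(Q@V[:,0]))
b=cv2.resize(im[165:260,245:340],None,fx=4,fy=4,interpolation=cv2.INTER_CUBIC);s=cv2.GaussianBlur(cv2.cvtColor(b,cv2.COLOR_BGR2LAB)[...,1],(9,9),0)
H=cv2.HoughCircles(s,cv2.HOUGH_GRADIENT,1,20,param1=40,param2=15,minRadius=118,maxRadius=145)
for k in H[0][:3]:
    P=pt(c,245+k[0]/4-.4,165+k[1]/4-.4,.01);print('pad',k,P.round(4),k[2]/4*abs((pt(c,293,212,.01)-pt(c,292,212,.01))[1]))
cs=cams.get_calibration('scene')
# mandrel & flask
for n_,p,z in(('mand foot',(239,188),.01),('mand tip',(222.4,180.6),.235),('flask cap',(338.5,180),.17),('scene mand tip',None,0)):
    if p:print(n_,pt(c,*p,z).round(3))
for n_,p,z in(('mand tip',(375,126),.235),('mand foot',(371,189),.01),('flask top',(320,201),.17),('flask base',(320,248),0)):print('scene',n_,pt(cs,*p,z).round(3))
E
```

```text
[455 503  11]
ring c,r [0.52338569 0.29650433 0.08824931] 0.0021775366884872333
gap deg [  9  44 190 225] [np.float64(94.5), np.float64(162.0)]
grip [159 183  31  13 199] [174.24623116 189.22110553] ((174.10000610351562, 189.3000030517578), (6.324555397033691, 31.62277603149414), 71.56504821777344)
grip ang 105.5496703756835 mean [0.52176104 0.2888473 ] len 0.08518311182666279 0.018071895163860763Traceback (most recent call last):
  File "<stdin>", line 20, in <module>
TypeError: 'NoneType' object is not subscriptable
```

Request:
step_arm([
  {"dp": [0.1, 0.2, 0.2], "yaw": 0.64, "grip": 1},
  {"dp": [0.1, 0.2, 0.2], "yaw": 0.64, "grip": 1},
  {"dp": [0.1, 0.25, 0.15], "yaw": 0.64, "grip": 1},
  {"dp": [0.1, 0.25, 0.15], "yaw": 0.64, "grip": 1},
  {"dp": [0.1, 0.28, 0.05], "yaw": 0.64, "grip": 1},
])

```text
clock: 0.72
position: [0.3231, -0.2934, 0.3815]
ee_rot: [0.002, 0.905, 0.426, 0.001]
contact_force: [1.9, 0.2, -0.4]
width: 0.0852
gripper_force: 0.0
```

Request:
step_arm([
  {"dp": [0.1, 0.28, 0], "yaw": 0.64, "grip": 1},
  {"dp": [0.1, 0.28, 0], "yaw": 0.64, "grip": 1},
  {"dp": [0.1, 0.28, 0], "yaw": 0.64, "grip": 1},
  {"dp": [0.1, 0.28, 0], "yaw": 0.64, "grip": 1},
  {"dp": [0.1, 0.28, 0], "yaw": 0.64, "grip": 1},
])

```text
clock: 1.35
position: [0.4223, -0.0125, 0.3798]
ee_rot: [0.0, 0.778, 0.629, 0.0]
contact_force: [1.5, -0.6, 0.4]
width: 0.0855
gripper_force: 0.0
```

Request:
step_arm([
  {"dp": [0.1, 0.28, 0], "yaw": 0.64, "grip": 1},
  {"dp": [0.1, 0.28, 0], "yaw": 0.64, "grip": 1},
  {"dp": [0.1, 0.28, 0], "yaw": 0.64, "grip": 1},
  {"dp": [0.1, 0.28, 0], "yaw": 0.64, "grip": 1},
  {"dp": [0.1, 0.28, 0], "yaw": 0.68, "grip": 1},
])

```text
clock: 1.98
position: [0.5225, 0.2676, 0.3795]
ee_rot: [0.0, 0.603, 0.798, -0.0]
contact_force: [1.1, -0.3, 0.0]
width: 0.0857
gripper_force: 0.0
```

Request:
step_arm([
  {"dp": [0.003, 0.14, -0.1], "yaw": 0, "grip": 1},
  {"dp": [0, 0, -0.25], "yaw": 0, "grip": 1},
  {"dp": [0, 0, -0.25], "yaw": 0, "grip": 1},
  {"dp": [0, 0, -0.23], "yaw": 0, "grip": 1},
  {"dp": [0, 0, 0], "yaw": 0, "grip": 1},
])

```text
clock: 2.6
position: [0.52, 0.2925, 0.2098]
ee_rot: [-0.002, 0.605, 0.796, -0.004]
contact_force: [0.2, 0.5, 0.4]
width: 0.0855
gripper_force: 0.0
```

```bash
python3 - <<'E'
from h import *
s=manip.get_state();print(s['position'],s['contact_force'])
a=cams.get_image('top')[140:240,120:240];b=cams.get_image('scene')[70:210,320:460]
cv2.imwrite('pics/g1.png',np.hstack([cv2.resize(a,(400,400)),cv2.resize(b,(400,400))]))
E
```

```text
[0.51995878 0.29250449 0.20977726] [0.18362877 0.47041376 0.35627777]
```

View pics/g1.png

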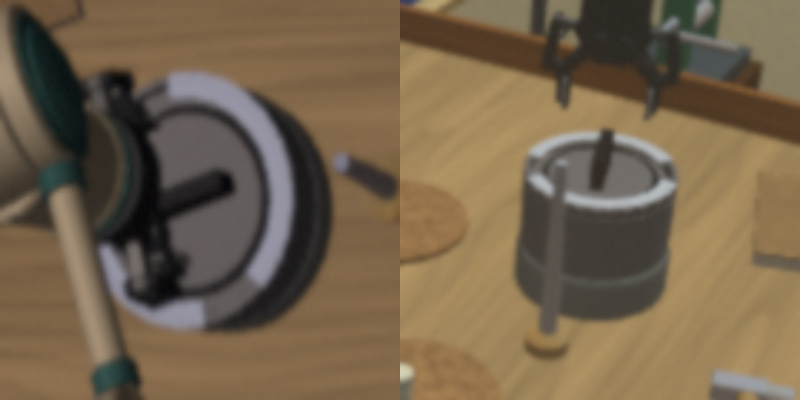

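Left shows the gripper seen obliquely near the lid. Right shows the fingertips at about scene (378,108) and (407,109), straddling the grip from above. I'll check these against the projection before going lower.

```bash
python3 - <<'E'
from h import *
s=manip.get_state();w,x,y,z=s['ee_rot'];from scipy.spatial.transform import Rotation as R
r=R.from_quat([x,y,z,w]);p=s['position'];print(s['clock'],p,r.as_matrix().round(3).tolist())
cs=cams.get_calibration('scene');ct=cams.get_calibration('top')
for sy in(-.043,.043):
  for a in(.012,-.03):
    P=p+r.apply([0,sy,a]);print(P.round(3),'scene',proj(cs,P).round(0),'top',proj(ct,P).round(0))
for zz in(.188,.148):
  print('lid axis',proj(cs,[.5234,.2965,zz]),proj(ct,[.5234,.2965,zz]))
E
```

```text
2.7 [0.5234983  0.29389538 0.21487701] [[-0.269, 0.963, 0.001], [0.963, 0.269, 0.0], [0.0, 0.001, -1.0]]
[0.482 0.282 0.203] scene [378. 114.] top [175. 204.]
[0.482 0.282 0.245] scene [379. 102.] top [170. 203.]
[0.565 0.305 0.203] scene [404. 117.] top [166. 173.]
[0.565 0.305 0.245] scene [406. 105.] top [161. 171.]
lid axis [390.92737338 119.19997989] [171.40821751 188.68154074]
lid axis [389.7937898  130.14240873] [175.87408413 189.66269888]
```

Request:
step_arm([
  {"dp": [0, 0.01, -0.09], "yaw": 0, "grip": 1},
  {"dp": [0, 0, -0.085], "yaw": 0, "grip": 1},
  {"dp": [0, 0, 0], "yaw": 0, "grip": 1},
  {"dp": [0, 0, 0], "yaw": 0, "grip": 0.5},
  {"dp": [0, 0, 0], "yaw": 0, "grip": 0.3},
], squeeze=40)

```text
clock: 3.32
position: [0.5237, 0.296, 0.1806]
ee_rot: [0.001, 0.605, 0.796, 0.001]
contact_force: [-0.4, 0.5, 0.5]
width: 0.0517
gripper_force: 0.0
```

Request:
step_arm([
  {"dp": [0, 0, 0], "yaw": 0, "grip": 0},
  {"dp": [0, 0, 0], "yaw": 0, "grip": 0},
  {"dp": [0, 0, 0], "yaw": 0, "grip": 0},
  {"dp": [0, 0, 0], "yaw": 0, "grip": 0},
], squeeze=40)

```text
clock: 3.82
position: [0.5229, 0.2957, 0.1795]
ee_rot: [0.0, 0.605, 0.796, 0.0]
contact_force: [-2.5, -0.4, 4.2]
width: 0.0148
gripper_force: 41.5
```

Request:
step_arm([
  {"dp": [0, 0, 0], "yaw": -0.4, "grip": 0},
  {"dp": [0, 0, 0], "yaw": -0.7, "grip": 0},
  {"dp": [0, 0, 0], "yaw": -0.7, "grip": 0},
  {"dp": [0, 0, 0], "yaw": -0.7, "grip": 0},
  {"dp": [0, 0, 0], "yaw": -0.7, "grip": 0},
])

```text
clock: 4.45
position: [0.5234, 0.2959, 0.1795]
ee_rot: [0.0, 0.778, 0.629, 0.001]
contact_force: [1.1, -0.2, 4.4]
width: 0.0145
gripper_force: 41.6
```

```bash
python3 - <<'E'
from h import *
s=manip.get_state();print(s['qpos'].round(2),s['contact_force'].round(1),s['moment'].round(2),s['gripper_force'])
E
```

```text
[ 0.4   0.35  1.53 -0.    1.26  0.61] [ 1.1 -0.2  4.4] [-0.04  0.07  0.25] 41.593648195266724
```

Request:
step_arm([
  {"dp": [0, 0, 0], "yaw": -0.9, "grip": 0},
  {"dp": [0, 0, 0], "yaw": -0.9, "grip": 0},
  {"dp": [0, 0, 0], "yaw": -0.9, "grip": 0},
  {"dp": [0, 0, 0], "yaw": -0.9, "grip": 0},
  {"dp": [0, 0, 0], "yaw": -0.9, "grip": 0},
])

```text
clock: 5.08
position: [0.5234, 0.2959, 0.1795]
ee_rot: [0.0, 0.942, 0.335, 0.001]
contact_force: [0.6, -0.1, 3.7]
width: 0.0146
gripper_force: 41.6
```

Request:
step_arm([
  {"dp": [0, 0, 0], "yaw": -0.9, "grip": 0},
  {"dp": [0, 0, 0], "yaw": -0.3, "grip": 0},
  {"dp": [0, 0, 0], "yaw": 0, "grip": 0},
  {"dp": [0, 0, 0], "yaw": 0, "grip": 0},
])

```text
clock: 5.58
position: [0.5234, 0.2958, 0.1795]
ee_rot: [-0.0, 0.968, 0.252, 0.001]
contact_force: [0.2, 0.3, 4.5]
width: 0.0147
gripper_force: 41.7
```

```bash
python3 - <<'E'
from h import *
s=manip.get_state();print(s['position'],s['ee_rot'],s['contact_force'].round(1),s['moment'].round(2))
a=cams.get_image('top')[140:240,120:240];b=cams.get_image('scene')[70:210,320:460]
cv2.imwrite('pics/g2.png',np.hstack([cv2.resize(a,(400,400)),cv2.resize(b,(400,400))]))
E
```

```text
[0.52339092 0.29584854 0.17946427] [-7.04478609e-05  9.67848051e-01  2.51534280e-01  8.07269969e-04] [0.2 0.3 4.5] [ 0.02 -0.06  0.17]
```

View pics/g2.png

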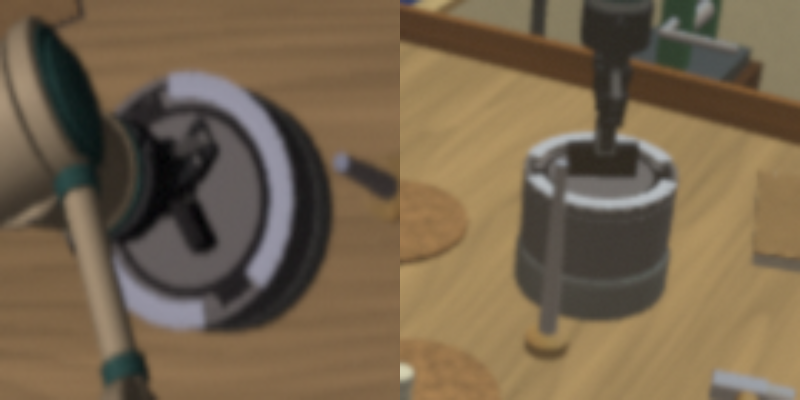

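The lid has turned: the dark lug shows in the lower slot at left crop (238,287) and the grip points at it. I'll measure the lug against the slot edges.

```bash
python3 - <<'E'
from h import *
im=cams.get_image('top');c=cams.get_calibration('top');g=cv2.cvtColor(im,cv2.COLOR_BGR2GRAY)
C=[.5234,.2965]
for r,z in((.079,.157),(.075,.148),(.073,.148)):
    print(r,z,[(A,int(cv2.getRectSubPix(g,(1,1),tuple(map(float,proj(c,[C[0]+r*np.cos(np.radians(A)),C[1]+r*np.sin(np.radians(A)),z]))))[0,0])) for A in range(180,240,3)])
E
```

```text
0.079 0.157 [(180, 150), (183, 150), (186, 149), (189, 139), (192, 104), (195, 90), (198, 89), (201, 81), (204, 57), (207, 53), (210, 51), (213, 47), (216, 46), (219, 47), (222, 61), (225, 112), (228, 145), (231, 150), (234, 150), (237, 150)]
0.075 0.148 [(180, 151), (183, 151), (186, 147), (189, 120), (192, 94), (195, 93), (198, 85), (201, 56), (204, 38), (207, 37), (210, 35), (213, 34), (216, 36), (219, 38), (222, 74), (225, 128), (228, 150), (231, 151), (234, 151), (237, 151)]
0.073 0.148 [(180, 146), (183, 148), (186, 144), (189, 120), (192, 95), (195, 92), (198, 81), (201, 53), (204, 35), (207, 32), (210, 34), (213, 32), (216, 34), (219, 36), (222, 70), (225, 125), (228, 145), (231, 147), (234, 148), (237, 148)]
```

Request:
step_arm([
  {"dp": [0, 0, 0], "yaw": -0.3, "grip": 0},
  {"dp": [0, 0, 0], "yaw": 0, "grip": 0},
  {"dp": [0, 0, 0.02], "yaw": 0, "grip": 0},
  {"dp": [0, 0, 0.02], "yaw": 0, "grip": 0},
])

```text
clock: 6.22
position: [0.5218, 0.2952, 0.1856]
ee_rot: [0.0, 0.973, 0.229, -0.002]
contact_force: [-0.6, -0.4, -3.7]
width: 0.0145
gripper_force: 40.6
```

Request:
step_arm([
  {"dp": [0, 0, 0.02], "yaw": 0, "grip": 0},
  {"dp": [0, 0, 0.02], "yaw": 0, "grip": 0},
])

```text
clock: 6.48
position: [0.5226, 0.2956, 0.1948]
ee_rot: [0.0, 0.973, 0.229, -0.0]
contact_force: [-1.0, 0.3, -3.4]
width: 0.0144
gripper_force: 40.6
```

Request:
step_arm([
  {"dp": [0, 0, 0.05], "yaw": 0, "grip": 0},
  {"dp": [0, 0, 0.12], "yaw": 0, "grip": 0},
  {"dp": [0, 0, 0.2], "yaw": 0, "grip": 0},
  {"dp": [0, 0, 0.2], "yaw": 0, "grip": 0},
  {"dp": [0, 0, 0.13], "yaw": 0, "grip": 0},
])

```text
clock: 7.1
position: [0.5233, 0.2958, 0.338]
ee_rot: [-0.0, 0.973, 0.229, 0.002]
contact_force: [0.1, -0.2, -3.9]
width: 0.0147
gripper_force: 40.7
```

Request:
step_arm([
  {"dp": [-0.1, -0.1, 0], "yaw": 0, "grip": 0},
  {"dp": [-0.1, -0.2, 0], "yaw": 0, "grip": 0},
  {"dp": [-0.1, -0.25, 0], "yaw": 0, "grip": 0},
  {"dp": [-0.03, -0.25, 0], "yaw": 0, "grip": 0},
  {"dp": [0, -0.25, 0], "yaw": 0, "grip": 0},
])

```text
clock: 7.72
position: [0.4559, 0.0844, 0.336]
ee_rot: [0.0, 0.973, 0.23, 0.001]
contact_force: [0.7, -0.2, -3.8]
width: 0.0142
gripper_force: 40.6
```

Request:
step_arm([
  {"dp": [0, -0.25, 0], "yaw": 0, "grip": 0},
  {"dp": [0, -0.18, 0], "yaw": 0, "grip": 0},
  {"dp": [0, -0.08, 0], "yaw": 0, "grip": 0},
  {"dp": [0, 0, -0.1], "yaw": 0, "grip": 0},
  {"dp": [0, 0, -0.2], "yaw": 0, "grip": 0},
])

```text
clock: 8.35
position: [0.4585, -0.0162, 0.2763]
ee_rot: [0.001, 0.973, 0.229, 0.003]
contact_force: [-0.0, -0.7, -5.3]
width: 0.0144
gripper_force: 40.6
```

Request:
step_arm([
  {"dp": [0, 0, -0.22], "yaw": 0, "grip": 0},
  {"dp": [0, 0, -0.25], "yaw": 0, "grip": 0},
  {"dp": [0, 0, -0.25], "yaw": 0, "grip": 0},
  {"dp": [0, 0, -0.2], "yaw": 0, "grip": 0},
  {"dp": [0, 0, -0.1], "yaw": 0, "grip": 0},
])

```text
clock: 8.98
position: [0.4558, -0.0153, 0.0692]
ee_rot: [-0.001, 0.973, 0.23, -0.001]
contact_force: [0.3, -0.4, -3.9]
width: 0.0145
gripper_force: 40.6
```

Request:
step_arm([
  {"dp": [0, 0, -0.01], "yaw": 0, "grip": 0},
  {"dp": [0, 0, 0], "yaw": 0, "grip": 0},
])

```text
clock: 9.22
position: [0.4579, -0.0162, 0.0699]
ee_rot: [0.0, 0.973, 0.23, 0.001]
contact_force: [0.0, -0.4, -3.0]
width: 0.0141
gripper_force: 40.6
```

```bash
python3 - <<'E'
from h import *
s=manip.get_state();print(s['position'],s['contact_force'].round(1))
a=cams.get_image('top')[150:290,210:410];b=cams.get_image('scene')[100:260,240:440]
cv2.imwrite('pics/p1.png',np.hstack([cv2.resize(a,(400,280)),cv2.resize(b,(400,280))]))
E
```

```text
[ 0.45794374 -0.01617453  0.06986223] [ 0.  -0.4 -3. ]
```

View pics/p1.png

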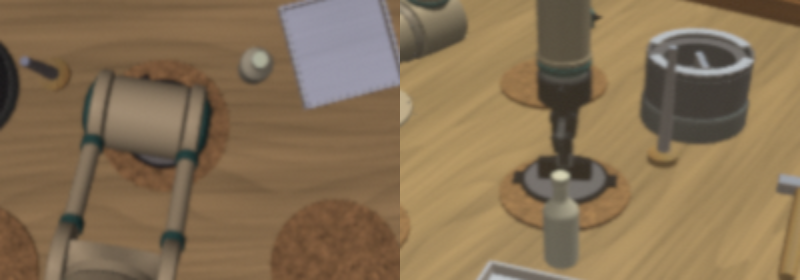

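The lid hangs level just above the pad, well centred (scene crop about (565,180)). The basket handle shows in the bowl at (703,60). I'll lower slowly.

Request:
step_arm([
  {"dp": [0, 0, -0.03], "yaw": 0, "grip": 0},
  {"dp": [0, 0, -0.03], "yaw": 0, "grip": 0},
  {"dp": [0, 0, -0.02], "yaw": 0, "grip": 0},
  {"dp": [0, 0, -0.01], "yaw": 0, "grip": 0},
  {"dp": [0, 0, 0], "yaw": 0, "grip": 0},
])

```text
clock: 9.95
position: [0.4567, -0.0164, 0.0507]
ee_rot: [-0.0, 0.973, 0.229, -0.0]
contact_force: [0.6, -0.0, -2.8]
width: 0.0147
gripper_force: 40.6
```

Request:
step_arm([
  {"dp": [0, 0, -0.006], "yaw": 0, "grip": 0},
  {"dp": [0, 0, -0.006], "yaw": 0, "grip": 0},
  {"dp": [0, 0, 0], "yaw": 0, "grip": 0},
])

```text
clock: 10.32
position: [0.4571, -0.0164, 0.0495]
ee_rot: [0.0, 0.973, 0.229, 0.0]
contact_force: [-2.5, 0.5, 5.1]
width: 0.0143
gripper_force: 41.6
```

Request:
step_arm([
  {"dp": [0, 0, 0], "yaw": 0, "grip": 0.3},
  {"dp": [0, 0, 0], "yaw": 0, "grip": 0.5},
  {"dp": [0, 0, 0], "yaw": 0, "grip": 0.5},
  {"dp": [0, 0, 0], "yaw": 0, "grip": 0.5},
])

```text
clock: 10.82
position: [0.4569, -0.0164, 0.0485]
ee_rot: [0.0, 0.973, 0.229, 0.0]
contact_force: [0.3, -0.5, 0.4]
width: 0.0426
gripper_force: 0.0
```

Request:
step_arm([
  {"dp": [0, 0, 0.1], "yaw": 0, "grip": 0.5},
  {"dp": [0, 0, 0.25], "yaw": 0, "grip": 0.5},
  {"dp": [0, 0, 0.28], "yaw": 0, "grip": 0.5},
  {"dp": [0, 0, 0.28], "yaw": 0, "grip": 0.5},
  {"dp": [0, 0, 0.28], "yaw": 0, "grip": 0.5},
])

```text
clock: 11.45
position: [0.4565, -0.0163, 0.2884]
ee_rot: [0.0, 0.973, 0.229, 0.0]
contact_force: [0.5, 0.2, -1.4]
width: 0.0428
gripper_force: 0.0
```

```bash
python3 - <<'E'
from h import *
t=cams.get_image('top');cv2.imwrite('pics/t2.png',t)
a=t[150:230,130:230];b=cams.get_image('scene')[100:200,340:465]
cv2.imwrite('pics/b1.png',np.hstack([cv2.resize(a,(400,320),interpolation=2),cv2.resize(b,(400,320),interpolation=2)]))
E
```

```text
(no output)
```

View pics/b1.png

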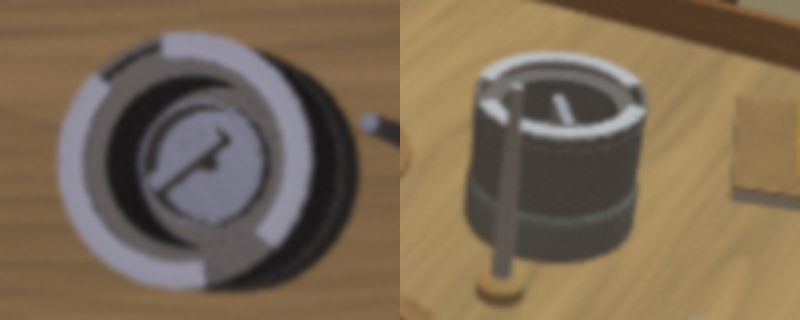

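The lid is released. In the bowl the basket shows: rim centre about crop (205,160), handle running from (155,188) to (228,138). I'll zoom in on it and measure.

```bash
python3 - <<'E'
from h import *
t=cv2.imread('pics/t2.png');c=cams.get_calibration('top');cs=cams.get_calibration('scene')
s=cams.get_image('scene');cv2.imwrite('pics/s2.png',s)
a=cv2.resize(t[170:212,160:202],(420,420),interpolation=2);b=cv2.resize(s[115:151,370:406],(420,420),interpolation=2)
a=cv2.convertScaleAbs(a,alpha=1.4);b=cv2.convertScaleAbs(b,alpha=1.4)
cv2.imwrite('pics/b2.png',np.hstack([a[:, :400],b[:,:400]]))
for z in(.096,.136,.069):print(z,'axis top',proj(c,[.5234,.2965,z]).round(1),'scene',proj(cs,[.5234,.2965,z]).round(1))
E
```

```text
0.096 axis top [181.3 190.8] scene [388.4 143.8]
0.136 axis top [177.2 189.9] scene [389.5 133.4]
0.069 axis top [183.9 191.4] scene [387.6 150.7]
```

View pics/b2.png

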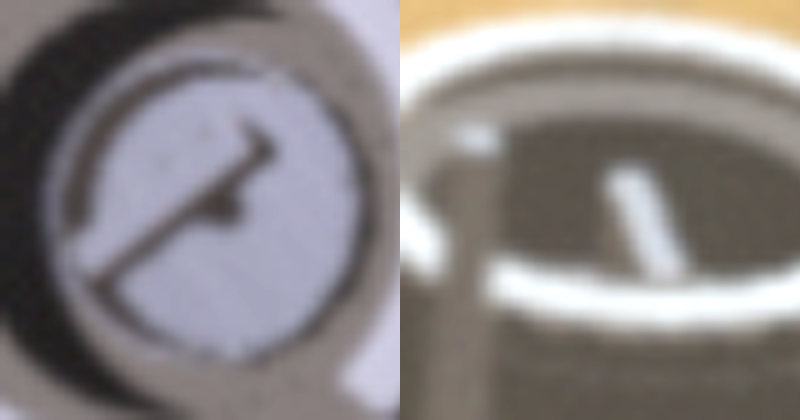

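The top zoom shows the handle's dark side strip from (90,285) to (265,150), with the top face up and left of it, centred near (158,195). The scene zoom shows the bright top face from (628,175) to about (668,270).

```bash
python3 - <<'E'
from h import *
c=cams.get_calibration('top');cs=cams.get_calibration('scene')
T=lambda x,y,z=.136:pt(c,160+x/10-.45,170+y/10-.45,z)
S=lambda x,y,z=.136:pt(cs,370+(x-400)/11.667-.45,115+y/11.667-.45,z)
print('top ctr',T(158,195),'scene ctr',S(648,222))
d=T(258,145)-T(85,280);print('ang top',np.degrees(np.arctan2(d[1],d[0])),np.linalg.norm(d))
d=S(668,270)-S(628,175);print('ang scene',np.degrees(np.arctan2(d[1],d[0])),np.linalg.norm(d),S(628,175),S(668,270))
print('rim ctr',T(205,205,.096))
s=manip.get_state();print(s['qpos'].round(2),s['position'],s['ee_rot'])
E
```

```text
top ctr [0.52602147 0.301598   0.136     ] scene ctr [0.52778325 0.2975405  0.136     ]
ang top -53.57241020080048 0.061170947186756794
ang scene -53.04865930143272 0.0536456915265288 [0.51153182 0.31905209 0.136     ] [0.54378021 0.27618133 0.136     ]
rim ctr [0.52578222 0.3000479  0.096     ]
[-0.19  0.06  1.63 -0.    1.44  0.92] [ 0.45860267 -0.01666479  0.28968551] [0.00156266 0.97333247 0.2293679  0.00343911]
```

Request:
step_arm([
  {"dp": [0, 0, 0.2], "yaw": 0.97, "grip": 0.5},
  {"dp": [0, 0.1, 0], "yaw": 0.97, "grip": 0.5},
  {"dp": [0, 0.2, 0], "yaw": 0.97, "grip": 0.5},
  {"dp": [0.04, 0.2, 0], "yaw": 0.97, "grip": 0.5},
  {"dp": [0.05, 0.2, 0], "yaw": 0.97, "grip": 0.5},
])

```text
clock: 12.22
position: [0.4741, 0.1247, 0.3248]
ee_rot: [-0.001, 0.827, 0.562, -0.001]
contact_force: [0.3, -0.3, 0.1]
width: 0.0427
gripper_force: 0.0
```

Request:
step_arm([
  {"dp": [0.05, 0.2, 0], "yaw": 0.97, "grip": 0.5},
  {"dp": [0.05, 0.2, 0], "yaw": 0.97, "grip": 0.5},
  {"dp": [0.05, 0.2, 0], "yaw": 0.97, "grip": 0.5},
  {"dp": [0.05, 0.2, 0], "yaw": 0.97, "grip": 0.5},
  {"dp": [0.05, 0.08, 0], "yaw": 0.97, "grip": 0.5},
])

```text
clock: 12.85
position: [0.5242, 0.3017, 0.3239]
ee_rot: [-0.001, 0.572, 0.821, -0.001]
contact_force: [-0.5, -0.3, 0.5]
width: 0.0426
gripper_force: 0.0
```

Request:
step_arm([
  {"dp": [0, 0, 0], "yaw": 0.97, "grip": 0.5},
  {"dp": [0, 0, 0], "yaw": 0.97, "grip": 0.5},
  {"dp": [0, 0, 0], "yaw": 0, "grip": 0.5},
  {"dp": [0, 0, 0], "yaw": 0, "grip": 0.5},
])

```text
clock: 13.35
position: [0.5245, 0.2995, 0.3254]
ee_rot: [-0.001, 0.451, 0.893, -0.001]
contact_force: [0.2, 0.5, 0.4]
width: 0.0427
gripper_force: 0.0
```

Request:
step_arm([
  {"dp": [0.008, 0, -0.15], "yaw": 0, "grip": 0.5},
  {"dp": [0, 0, -0.25], "yaw": 0, "grip": 0.5},
  {"dp": [0, 0, -0.25], "yaw": 0, "grip": 0.5},
  {"dp": [0, 0, -0.1], "yaw": 0, "grip": 0.5},
  {"dp": [0, 0, -0.05], "yaw": 0, "grip": 0.5},
])

```text
clock: 13.98
position: [0.5257, 0.2992, 0.1648]
ee_rot: [-0.001, 0.45, 0.893, -0.001]
contact_force: [-0.1, 0.2, 0.2]
width: 0.0428
gripper_force: 0.0
```

Request:
step_arm([
  {"dp": [0, 0, -0.05], "yaw": 0, "grip": 0.5},
  {"dp": [0, 0, -0.05], "yaw": 0, "grip": 0.5},
  {"dp": [0, 0, -0.05], "yaw": 0, "grip": 0.5},
  {"dp": [0, 0, -0.025], "yaw": 0, "grip": 0.5},
  {"dp": [0, 0, 0], "yaw": 0, "grip": 0.5},
])

```text
clock: 14.6
position: [0.5262, 0.2996, 0.1312]
ee_rot: [-0.0, 0.45, 0.893, -0.0]
contact_force: [-0.1, 0.1, 0.2]
width: 0.0429
gripper_force: 0.0
```

Request:
step_arm([
  {"dp": [0, 0, 0], "yaw": 0, "grip": 0.3},
  {"dp": [0, 0, 0], "yaw": 0, "grip": 0},
  {"dp": [0, 0, 0], "yaw": 0, "grip": 0},
  {"dp": [0, 0, 0], "yaw": 0, "grip": 0},
  {"dp": [0, 0, 0], "yaw": 0, "grip": 0},
], squeeze=40)

```text
clock: 15.22
position: [0.5262, 0.2994, 0.1317]
ee_rot: [-0.0, 0.45, 0.893, -0.0]
contact_force: [-1.5, -2.0, 3.4]
width: 0.0098
gripper_force: 39.2
```

Request:
step_arm([
  {"dp": [0, 0, 0.03], "yaw": 0, "grip": 0},
  {"dp": [0, 0, 0.05], "yaw": 0, "grip": 0},
  {"dp": [0, 0, 0.06], "yaw": 0, "grip": 0},
])

```text
clock: 15.6
position: [0.5265, 0.2998, 0.16]
ee_rot: [-0.0, 0.45, 0.893, 0.0]
contact_force: [0.4, 0.4, -2.5]
width: 0.0099
gripper_force: 39.0
```

Request:
step_arm([
  {"dp": [0, 0, 0.15], "yaw": 0, "grip": 0},
  {"dp": [0, 0, 0.25], "yaw": 0, "grip": 0},
  {"dp": [0, 0, 0.25], "yaw": 0, "grip": 0},
  {"dp": [0, 0, 0.25], "yaw": 0, "grip": 0},
  {"dp": [0, 0, 0.13], "yaw": 0, "grip": 0},
])

```text
clock: 16.23
position: [0.5271, 0.3, 0.37]
ee_rot: [0.002, 0.45, 0.893, 0.003]
contact_force: [0.0, 0.4, -2.8]
width: 0.0099
gripper_force: 39.2
```

Request:
step_arm([
  {"dp": [-0.1, -0.08, 0], "yaw": 0, "grip": 0},
  {"dp": [-0.1, -0.18, 0], "yaw": 0, "grip": 0},
  {"dp": [-0.1, -0.25, 0], "yaw": 0, "grip": 0},
  {"dp": [0, -0.28, 0], "yaw": 0, "grip": 0},
  {"dp": [0, -0.28, 0], "yaw": 0, "grip": 0},
])

```text
clock: 16.85
position: [0.4659, 0.0843, 0.3667]
ee_rot: [0.001, 0.449, 0.893, 0.001]
contact_force: [0.8, -1.8, -2.6]
width: 0.0101
gripper_force: 39.2
```

Request:
step_arm([
  {"dp": [0, -0.28, 0], "yaw": 0, "grip": 0},
  {"dp": [0, -0.28, 0], "yaw": 0, "grip": 0},
  {"dp": [0.05, -0.28, 0], "yaw": 0, "grip": 0},
  {"dp": [0.1, -0.28, 0], "yaw": 0, "grip": 0},
  {"dp": [0.1, -0.28, 0], "yaw": 0, "grip": 0},
])

```text
clock: 17.48
position: [0.5167, -0.1961, 0.3667]
ee_rot: [0.001, 0.45, 0.893, 0.0]
contact_force: [1.1, -0.1, -2.1]
width: 0.0097
gripper_force: 39.2
```

Request:
step_arm([
  {"dp": [0.1, -0.24, 0], "yaw": 0, "grip": 0},
  {"dp": [0.1, -0.15, 0], "yaw": 0, "grip": 0},
  {"dp": [0.06, -0.065, 0], "yaw": 0, "grip": 0},
  {"dp": [0, 0, 0], "yaw": 0, "grip": 0},
  {"dp": [0, 0, 0], "yaw": 0, "grip": 0},
])

```text
clock: 18.1
position: [0.5679, -0.2845, 0.366]
ee_rot: [-0.0, 0.449, 0.893, 0.0]
contact_force: [0.2, -0.6, -1.4]
width: 0.0102
gripper_force: 39.2
```

Request:
step_arm([
  {"dp": [0, 0, -0.2], "yaw": 0, "grip": 0},
  {"dp": [0, 0, -0.28], "yaw": 0, "grip": 0},
  {"dp": [0, 0, -0.28], "yaw": 0, "grip": 0},
  {"dp": [0, 0, -0.28], "yaw": 0, "grip": 0},
  {"dp": [0, 0, -0.18], "yaw": 0, "grip": 0},
])

```text
clock: 18.73
position: [0.5667, -0.2833, 0.1197]
ee_rot: [-0.002, 0.449, 0.893, 0.0]
contact_force: [0.2, -0.7, -2.3]
width: 0.01
gripper_force: 39.2
```

```bash
python3 - <<'E'
from h import *
s=manip.get_state();print(s['position'],s['contact_force'].round(1))
a=cams.get_image('top')[110:250,280:480];b=cams.get_image('scene')[180:340,220:420]
cv2.imwrite('pics/p2.png',np.hstack([cv2.resize(a,(400,280)),cv2.resize(b,(400,320))[:280]]))
E
```

```text
[ 0.56667863 -0.28326625  0.11966006] [ 0.2 -0.7 -2.3]
```

View pics/p2.png

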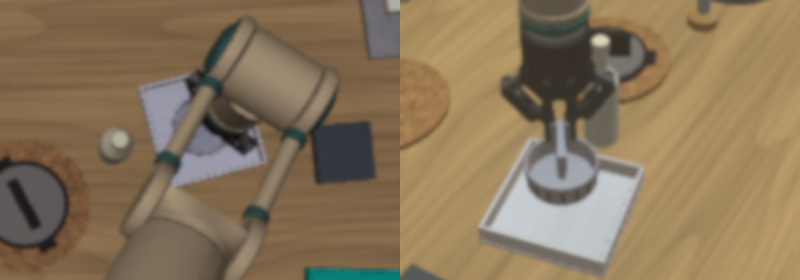

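The basket hangs upright above the tray middle, and the lid lies centred on its pad. I'll lower gently.

Request:
step_arm([
  {"dp": [0, 0, -0.08], "yaw": 0, "grip": 0},
  {"dp": [0, 0, -0.07], "yaw": 0, "grip": 0},
  {"dp": [0, 0, -0.05], "yaw": 0, "grip": 0},
  {"dp": [0, 0, -0.025], "yaw": 0, "grip": 0},
  {"dp": [0, 0, 0], "yaw": 0, "grip": 0},
])

```text
clock: 19.45
position: [0.5683, -0.2854, 0.0763]
ee_rot: [-0.0, 0.45, 0.893, 0.0]
contact_force: [-0.8, -0.6, -2.1]
width: 0.0098
gripper_force: 39.3
```

Request:
step_arm([
  {"dp": [0, 0, -0.01], "yaw": 0, "grip": 0},
  {"dp": [0, 0, -0.008], "yaw": 0, "grip": 0},
  {"dp": [0, 0, 0], "yaw": 0, "grip": 0},
])

```text
clock: 19.82
position: [0.5686, -0.2855, 0.0731]
ee_rot: [0.0, 0.45, 0.893, -0.0]
contact_force: [0.4, -0.7, -1.7]
width: 0.0099
gripper_force: 39.4
```

Request:
step_arm([
  {"dp": [0, 0, -0.005], "yaw": 0, "grip": 0},
  {"dp": [0, 0, -0.004], "yaw": 0, "grip": 0},
  {"dp": [0, 0, 0], "yaw": 0, "grip": 0},
])

```text
clock: 20.2
position: [0.5681, -0.2861, 0.0726]
ee_rot: [0.0, 0.45, 0.893, -0.001]
contact_force: [-3.5, -1.6, 6.8]
width: 0.0102
gripper_force: 40.4
```

Contact with the tray floor. I'll release and lift clear.

Request:
step_arm([
  {"dp": [0, 0, 0], "yaw": 0, "grip": 0.3},
  {"dp": [0, 0, 0], "yaw": 0, "grip": 0.5},
  {"dp": [0, 0, 0], "yaw": 0, "grip": 0.5},
  {"dp": [0, 0, 0], "yaw": 0, "grip": 0.5},
])

```text
clock: 20.7
position: [0.5685, -0.2852, 0.0709]
ee_rot: [-0.0, 0.45, 0.893, 0.0]
contact_force: [-0.1, -0.8, -0.6]
width: 0.043
gripper_force: 0.0
```

Request:
step_arm([
  {"dp": [0, 0, 0.1], "yaw": 0, "grip": 0.5},
  {"dp": [0, 0, 0.25], "yaw": 0, "grip": 0.5},
  {"dp": [0, 0, 0.28], "yaw": 0, "grip": 0.5},
  {"dp": [0, 0, 0.28], "yaw": 0, "grip": 0.5},
  {"dp": [0, 0, 0.28], "yaw": 0, "grip": 0.5},
])

```text
clock: 21.32
position: [0.5683, -0.2852, 0.311]
ee_rot: [0.0, 0.45, 0.893, 0.0]
contact_force: [0.2, -0.6, -0.2]
width: 0.0428
gripper_force: 0.0
```

Request:
step_arm([
  {"dp": [0, 0, 0], "yaw": 0, "grip": 0.5},
  {"dp": [0, 0, 0], "yaw": 0, "grip": 0.5},
])

```text
clock: 21.58
position: [0.5681, -0.2851, 0.3085]
ee_rot: [-0.0, 0.45, 0.893, 0.0]
contact_force: [-0.4, 0.4, 0.6]
width: 0.043
gripper_force: 0.0
```

```bash
python3 - <<'E'
from h import *
cv2.imwrite('pics/end.png',cams.get_image('scene'))
E
```

```text
(no output)
```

View pics/end.png

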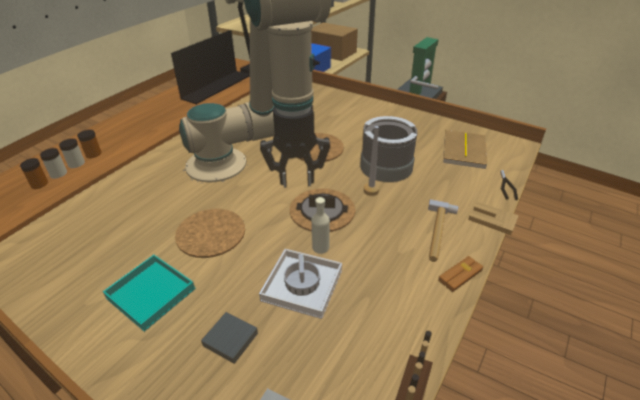

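The basket stands centred in the tray at (301,278), the lid lies flat on the pad at (322,208), the bystanders are where they were, and the gripper is clear. I'll hand in.

```bash
python3 -c "
from rig import ticket
print(ticket.sign_off())"
```

```text
the job is handed in; nothing more can be done
None
```

I handed the job in at about 22 s: in the last picture the lid lies flat in the middle of the cork pad, the basket stands upright in the middle of the metal tray, and the bystanders look unmoved. The sign-off gave no verdict.

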